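Fit two bayonet filter cartridges to a tilted vapour extractor

ROBOT

A 6-joint arm with a two-finger parallel gripper is mounted at the origin on a cart in front of the work surface, level with it; the furniture and walls round the work are solid. World frame = base frame: x ahead of the robot, y to its left, z up, the work surface at z = 0. Lengths are in mm, angles in rad, forces in N, time in s.
With the tool pointing down it reaches from about 350 to 775 mm from the base axis. Payload 7.3 kg.
Tool frame: the origin (TCP) lies on the centre line of the jaws, within the pads' length; the fingertips stand 17 mm ahead of it and the grasp point (between the pads) lies 2 mm behind it; z points along the fingers, y is the line along which they close (so a half turn about z gives the same grasp; the last joint's range is limited). The gripper opens to 92 mm and grips with 3 to 60 N. Pads are 19 mm wide; open, the fingers measure 130 mm over their backs; the gripper's body (75 mm by 190 mm) begins 47 mm behind the grasp point.
Start: joints at [-1.378, 0.342, 1.524, -0, 1.275, -0.146], TCP at [174.509, -495.166, 243.741] pointing down, gripper open.
Joint ranges: [-2.53, 2.53], [-0.77, 2.02], [0.04, 2.7], [-1, 4.14], [0.28, 2.66], [-3.11, 3.11]. Speed limits (rad/s): [2.57, 2.57, 3.14, 3.14, 3.14, 3.14].

INTERFACE

Orientations are given as [roll, pitch, yaw] about the fixed x, y, z axes, in that order (R = Rz(yaw) Ry(pitch) Rx(roll)).
In Python, from plant import bot gives the robot as it stands. The module is installed in compiled form; this text tells all that it offers.
- The arm moves only by the shell command python3 -m pendant 'ROWS'. ROWS is JSON, a list of rows, each a list of 3 entries, a list of its own where there are three numbers: the shift along the world's x, y, z as a fraction of full scale, then the turn, a rotation vector about the world's x, y, z as a fraction of full scale, then the opening, from -1 (shut) to 1 (fully open), so that 0 is half open. In form: [[[tx, ty, tz], [rx, ry, rz], claw], ...]. A call has exactly 10 rows; each row shifts and turns the commanded pose from where the row before left it; what a row does not reach is not made up. Full scale, the value 1, is 30 mm for a shift and 0.12 rad for a turn. A row lasts 1/12 s, in which the tool goes at most 41.7 mm and 7.16 degrees, less where a joint would pass 70% of its speed; a pose out of reach is approached as far as the arm can. A call with a number of a shift or a turn outside -1 to 1 is refused whole. A call with a gripper value outside its range is refused whole. The fingers move at their own pace and stop on an object; the grip force is fixed at half the most. Time passes only in rows, so rows that do not move let the fingers close, or fill a call up. It gives the time, the measured TCP pose, the force, the opening and the grip force at its end, in the units of the state.
- bot.get_obs(): the state, without advancing time (a new reading comes with each control period).
- bot.capture(name): name is "scene" or "top" or "wrist"; returns the picture (384x512x3 uint8, blue, green, red); there is no depth.
- bot.camera_params(name): a dict with "fovy" (degrees; the focal length in pixels is half the picture's height over the tangent of half this angle, whatever the lens; pixels are square), "cx", "cy" (the principal point, pixels), "camera_from_world" (4x4, takes a point from world to camera coordinates). Camera axes: x right, y down, z forward; pixel columns grow to the right and rows downward; lengths in mm; the calibration is good to about 2 mm. A picture is of the moment at which its call begins: read the wrist's pose just before it. camera_params takes no time and is no camera call; for the wrist camera it gives the pose at the moment of the call.
- bot.close_job(): hands the job in; it is judged then, once.
The state is a dict: "time": time; "joint_positions": joint angles; "dq": joint speeds; "tau": joint torques, N m; "tool_pos": TCP position; "tcp_rot": TCP orientation; "contact_force": force on the tool from outside, world axes, zero at the start; "moment": the same for the moment, N m; "grip_width": finger opening in mm; "finger_force": force on a finger pad.
Only numpy, scipy, OpenCV 4.12 (cv2) and the standard library are available. Lean on these libraries where they do the work, as an engineer would, in place of code of your own. Each camera call takes 0.05 s, during which the arm holds its last target. There are 200 camera calls.

TASK

Fit both filter cartridges to the bench vapour extractor, each in the collar of its size: line its lugs up with the slots, push it in against the spring, turn it clockwise as far as its locked position and let go, so that it springs up into its locking notches with the grip bar pointing straight up the slope. Leave the paint bottle, the trigger sprayer and the mug standing where they are.

Things in the scene. Friction and masses are not known exactly. Their poses are not given: they have to be found in the camera images.
- cartridge_wide: The larger of two loose black filter cartridges with grey grip bars, standing nose down. Origin: centre of the nose's underside; z up its axis, x along its grip bar; a half turn about z changes nothing. Barrel diameter 48, z 0 to 30, first 7 tapered from 40; two opposite lugs along +x and -x, 10 wide, reaching 30 from the axis, z 12.5 to 19.5; flange diameter 70, z 30 to 36; bar above. 0.08 to 0.17 kg.
- cartridge_narrow: The smaller of two loose black filter cartridges with grey grip bars, standing nose down. Origin: centre of the nose's underside; z up its axis, x along its grip bar; a half turn about z changes nothing. Barrel diameter 34, z 0 to 30, first 7 tapered from 26; two opposite lugs along +x and -x, 8 wide, reaching 23 from the axis, z 12.5 to 19.5; flange diameter 56, z 30 to 36; bar above. 0.08 to 0.17 kg.
- bay_wide: Bayonet collar, the larger of two grey ones fixed on the extractor's slope, its left one seen from the robot. Outside diameter 72, 40 proud of the slope, bore 51, lip 8 thick. Origin: centre of its mouth, at the rim, 134 above the table. z out of the mouth, leaning 30 degrees from vertical to the robot side; x up the slope, away from the robot; y left along the slope.
- bay_narrow: Bayonet collar, the smaller of two grey ones fixed on the extractor's slope, its right one seen from the robot. Outside diameter 58, 40 proud of the slope, bore 37, lip 8 thick. Origin: centre of its mouth, at the rim, 134 above the table. z out of the mouth, leaning 30 degrees from vertical to the robot side; x up the slope, away from the robot; y left along the slope.
- cartridge_wide_grip (a point): Centre of the wide cartridge's grip bar, 48 above its origin. The bar stands on the flange: 46 long (along x), 14 wide (y), 24 high (z 36 to 60). Grip it across the 14 width.
- bay_wide_entry (a point): Middle of an entry slot in the wide collar's rim (the other is opposite): the slot line is 75 degrees counterclockwise of the collar's x, looking into the mouth; 5 degrees play each way. Lugs enter here; push till the flange meets the rim (cartridge origin at collar z = -30). A spring plate resists from 10 before that, 4 to 10 N. Lugs are then 2.5 below the lip.
- bay_wide_home (a point): Where the wide cartridge's origin lies when locked: on the collar's axis, 24 below the mouth. Keep it pushed in and turn it 75 degrees clockwise (seen from above) till its bar lies along the collar's x, either way round; a stop is 4 degrees past that. Let go: the spring lifts it 6, lugs into 3.5 deep notches under the lip, flange 6 above the rim.
- cartridge_narrow_grip (a point): Centre of the narrow cartridge's grip bar, 48 above its origin. The bar stands on the flange: 32 long (along x), 14 wide (y), 24 high (z 36 to 60). Grip it across the 14 width.
- bay_narrow_entry (a point): Middle of an entry slot in the narrow collar's rim (the other is opposite): the slot line is 75 degrees counterclockwise of the collar's x, looking into the mouth; 5 degrees play each way. Lugs enter here; push till the flange meets the rim (cartridge origin at collar z = -30). A spring plate resists from 10 before that, 4 to 10 N. Lugs are then 2.5 below the lip.
- bay_narrow_home (a point): Where the narrow cartridge's origin lies when locked: on the collar's axis, 24 below the mouth. Keep it pushed in and turn it 75 degrees clockwise (seen from above) till its bar lies along the collar's x, either way round; a stop is 4 degrees past that. Let go: the spring lifts it 6, lugs into 3.5 deep notches under the lip, flange 6 above the rim.
- extractor: Grey bench vapour extractor, fixed to the table: a 130 x 250 x 50 head box tilted 30 degrees towards the robot on a dark steel footed stand, 160 x 268 on plan, up to 152 high with its collars. Origin: centre of its foot on the table; x away from the robot, y to its left, z up. The two collars' axes stand 108 apart along y.
- bottle: Loose paint bottle, white shoulder, about 65 across and 154 high, upright; origin at the centre of its underside, z up. Bystander.
- sprayer: Loose red trigger sprayer, 86 x 97 x 211 high, upright; origin at the centre of its underside, z up. Bystander.
- mug: Loose white mug, 78 x 110 with its handle, 94 high, upright; origin at the centre of its underside, z up. Bystander.
Not all that is in view belongs to the job. Leave any orange look-alike of the cartridge_narrow alone.

How it is judged:
By the outcome, as a careful person would: the job done as asked, in the order asked, and still so for the second after the job is handed in, with the robot touching nothing.
It also fails if it takes over 72 s, if anything falls off the work surface, if the arm or the gripper's body presses on something with over 40 N, if the wrist force passes 120 N, or if a joint passes its speed limit or range.

## Working session

There is one attempt and no reset: what is moved stays moved. The work goes in short steps, Python scripts to look and compute and a shell command to move; the robot and the scene stay as the last step left them, time stands still between calls to the robot, and variables do not carry over. Pictures are saved under pics/ and viewed, at most 10 in all, crops included, and the job is handed in when it is done.

```bash
mkdir -p pics
python3 - <<'E'
from plant import bot
import cv2,numpy as np
o=bot.get_obs();print(o)
for n in("scene","top"):
    im=bot.capture(n);cv2.imwrite(f"pics/{n}0.png",im);p=bot.camera_params(n);print(n,p["fovy"],p["cx"],p["cy"]);print(np.round(p["camera_from_world"],4).tolist())
a=cv2.imread("pics/scene0.png");b=cv2.imread("pics/top0.png")
E
```

```text
{'time': 0.0, 'joint_positions': array([-1.37797588e+00,  3.42706592e-01,  1.52504954e+00,  3.76115699e-05,
        1.27540152e+00, -1.46000988e-01]), 'dq': array([ 1.84998299e-04,  1.46856978e-05, -1.00058494e-03, -8.45469012e-05,
       -7.76647219e-05,  6.27787878e-04]), 'tau': array([-6.17696824e-04, -4.31245780e+01, -2.44221890e+01,  7.17393612e-02,
        5.59275330e-02, -1.56122169e-04]), 'tool_pos': array([ 174.45143155, -494.74863324,  243.04197304]), 'tcp_rot': array([-3.14004954e+00, -2.63262485e-04,  3.38810250e-01]), 'contact_force': array([ 1.07729195, -0.0143291 , -0.80198953]), 'moment': array([ 0.01817745, -0.0200534 , -0.01707007]), 'finger_force': 0.0, 'grip_width': 91.89374397621171}
scene 53.19380460408622 250.8835005073402 190.17157918729927
[[-0.8224, -0.5689, -0.0036, 484.5739], [-0.3587, 0.5234, -0.7729, 260.0985], [0.4416, -0.6344, -0.6345, 806.4081], [0.0, 0.0, 0.0, 1.0]]
top 43.30267170765747 253.3137627497634 190.66593778017918
[[0.0086, -0.9999, 0.0083, 53.3086], [-0.9918, -0.0096, -0.1277, 526.8483], [0.1278, -0.0071, -0.9918, 1321.3959], [0.0, 0.0, 0.0, 1.0]]
```

View pics/scene0.png

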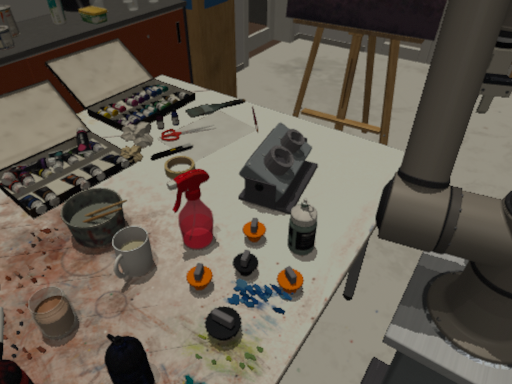

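View pics/top0.png

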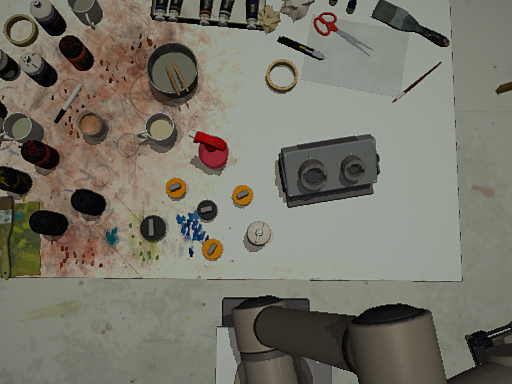

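```bash
cat > h.py <<'E'
import numpy as np,cv2,math
from plant import bot
def cast(p,u,v,z,o=(0,0,0),n=(0,0,1)):
    """pixel -> world point on plane through (0,0,z)/o with normal n"""
    f=192/math.tan(math.radians(p["fovy"])/2);M=np.array(p["camera_from_world"])
    R,t=M[:3,:3],M[:3,3];c=-R.T@t;d=R.T@np.array([(u-p["cx"])/f,(v-p["cy"])/f,1])
    o=np.array(o,float)+[0,0,z];n=np.array(n,float)
    return c+d*(n@(o-c))/(n@d)
def proj(p,P):
    f=192/math.tan(math.radians(p["fovy"])/2);M=np.array(p["camera_from_world"])
    q=M[:3,:3]@np.array(P,float)+M[:3,3];return np.array([p["cx"]+f*q[0]/q[2],p["cy"]+f*q[1]/q[2]])
E
python3 - <<'E'
from h import *
p=bot.camera_params("top")
for n,u,v,z in(("wide",152,228,48),("narrow",207,211,48),("bayW",312,173,134),("bayN",354,168,134),("bottle",260,233,154),("spr",213,152,80),("mug",160,127,94)):
    print(n,cast(p,u,v,z).round())
a=cv2.imread("pics/top0.png")[130:270,130:396];cv2.imwrite("pics/crop1.png",cv2.resize(a,None,fx=3,fy=3,interpolation=cv2.INTER_CUBIC))
E
```

```text
wide [419. 335.  48.]
narrow [467. 185.  48.]
bayW [561. -94. 134.]
bayN [ 576. -204.  134.]
bottle [403.  41. 154.]
spr [626. 169.  80.]
mug [691. 314.  94.]
```

View pics/crop1.png

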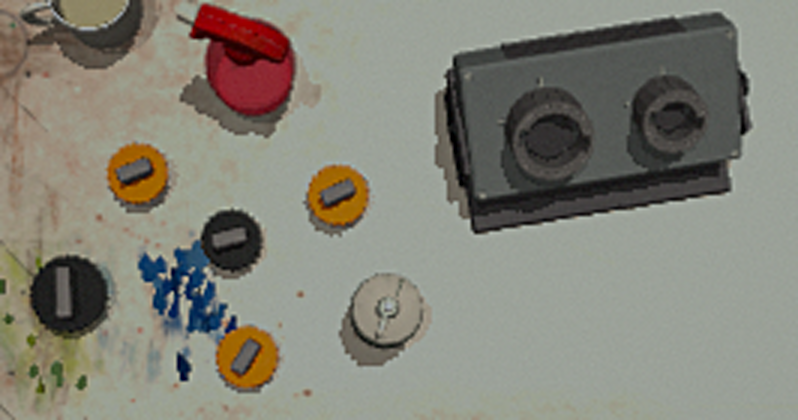

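Wide cartridge is the big black one at crop (70,295); narrow is the small black one at (232,240). The orange ones at (138,175), (338,195) and (247,357) are look‑alikes to leave alone. The wide collar is at (548,137) and the narrow collar at (668,117).

```bash
python3 -m pendant '[[[0.9,1,0.3],[0,0,0],1],[[0.9,1,0.3],[0,0,0],1],[[0.9,1,0.3],[0,0,0],1],[[0.9,1,0.3],[0,0,0],1],[[0.9,1,0.3],[0,0,0],1],[[0.9,1,0.3],[0,0,0],1],[[0.9,1,0.3],[0,0,0],1],[[0.9,1,0.3],[0,0,0],1],[[0.9,1,0.3],[0,0,0],1],[[0.9,1,0.3],[0,0,0],1]]'
python3 - <<'E'
from h import *
o=bot.get_obs();p=bot.camera_params("wrist");cv2.imwrite("pics/w1.png",bot.capture("wrist"))
M=np.array(p["camera_from_world"]);print(o["tool_pos"],o["tcp_rot"],p["fovy"],p["cx"],p["cy"],"cam",-M[:3,:3].T@M[:3,3],M[:3,:3].round(3).tolist())
for q in((561,-94,134),(576,-204,134)):print(proj(p,q))
E
```

```text
time: 0.93
tool_pos: [445.3, -193.3, 334.0]
tcp_rot: [-3.141, 0.0, 0.339]
contact_force: [0.7, -0.9, -0.4]
grip_width: 91.5
finger_force: 0.0
[ 445.33354302 -193.27546681  334.04432633] [-3.14146877e+00  2.50452285e-04  3.38766485e-01] 62.22549733081402 259.91337038402384 195.5258954242246 cam [ 511.77426444 -170.73799156  475.82568491] [[0.332, -0.943, 0.001], [-0.91, -0.321, 0.263], [-0.248, -0.088, -0.965]]
[202.40904365  32.51479581]
[312.67263566  57.28517281]
```

View pics/w1.png

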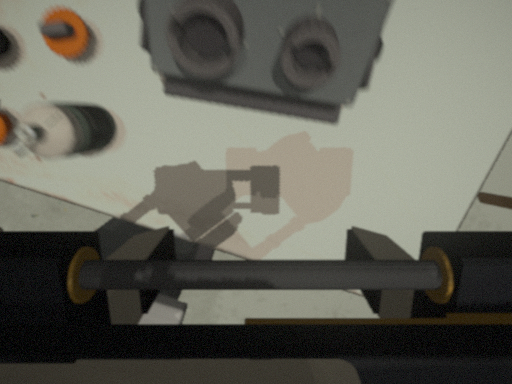

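```bash
python3 -m pendant '[[[0.4,0.3,-0.56],[0,0,-0.83],1],[[0.4,0.3,-0.56],[0,0,-0.83],1],[[0.4,0.3,-0.56],[0.118,-0.86,0],1],[[0.4,0.3,-0.56],[0.118,-0.86,0],1],[[0.4,0.3,-0.56],[0.118,-0.86,0],1],[[0,0,0],[0.118,-0.86,0],1],[[0,0,0],[0.118,-0.86,0],1],[[0,0,0],[0,0,0],1],[[0,0,0],[0,0,0],1],[[0,0,0],[0,0,0],1]]'
python3 - <<'E'
from h import *
o=bot.get_obs();p=bot.camera_params("wrist");im=bot.capture("wrist");cv2.imwrite("pics/w2.png",im)
import pickle;pickle.dump((p,o),open("w2.pkl","wb"))
c=im[:290].astype(float);c=np.clip(c*1.8,0,255).astype(np.uint8);cv2.imwrite("pics/w2e.png",cv2.resize(c,None,fx=1.56,fy=1.56,interpolation=cv2.INTER_CUBIC))
for q in((561,-94,134),(576,-204,134)):print(proj(p,q))
E
```

```text
time: 1.82
tool_pos: [504.9, -151.0, 250.3]
tcp_rot: [3.139, -0.519, 0.14]
contact_force: [0.1, -0.1, 0.7]
grip_width: 91.7
finger_force: 0.0
[203.8119675 194.1564981]
[328.12523597 194.60125264]
```

View pics/w2e.png

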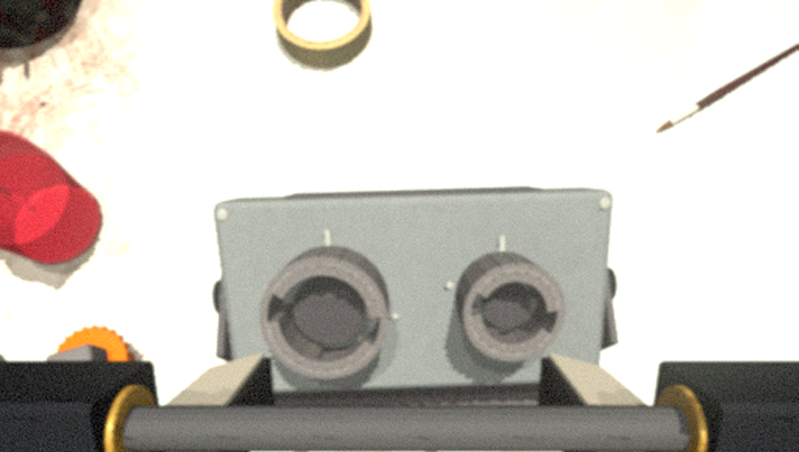

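The wide mouth is at enlarged (327,318) and the narrow mouth at (514,312). The entry slots are left and slightly up, as described. I'll fit both bores.

```bash
cat > rim.py <<'E'
from h import *
import pickle
from scipy.optimize import least_squares
p,o=pickle.load(open("w2.pkl","rb"));g=cv2.GaussianBlur(cv2.cvtColor(cv2.imread("pics/w2.png"),cv2.COLOR_BGR2GRAY),(3,3),0).astype(np.float32)
yaw=0.137
for it in range(2):
  C={}
  n=np.array([-.5*math.cos(yaw),-.5*math.sin(yaw),math.sqrt(.75)]);ey=np.array([-math.sin(yaw),math.cos(yaw),0]);ex=np.cross(ey,n)
  for nm,u,v,rb in(("W",327/1.56,319/1.56,25.5),("N",514/1.56,312/1.56,18.5)):
    c=cast(p,u,v,134);
    for k in range(3):
      res={}
      for lab,r0 in(("bore",rb),("outer",rb+10.5)):
        P=[]
        for a in np.arange(0,360,4):
          if lab=="bore" and min(abs(a-75),abs(a-255))<22: continue
          rr=np.arange(r0-6,r0+5,.25);d=math.cos(math.radians(a))*ex+math.sin(math.radians(a))*ey
          q=np.array([proj(p,c+r*d) for r in rr],np.float32)
          s=cv2.remap(g,q[:,:1],q[:,1:],cv2.INTER_LINEAR)[:,0]
          if lab=="bore":i=np.argmax(s[6:]-s[:-6])
          else:i=np.argmax(np.abs(s[6:]-s[:-6]))
          r=rr[i+3];P.append((r*math.cos(math.radians(a)),r*math.sin(math.radians(a))))
        P=np.array(P);s=least_squares(lambda t:np.hypot(P[:,0]-t[0],P[:,1]-t[1])-t[2],[0,0,r0],loss="soft_l1",f_scale=.7)
        res[lab]=(s.x.round(2),round(float(np.median(abs(s.fun))),2))
      t=res["bore"][0];c=c+t[0]*ex+t[1]*ey;c=cast(p,*proj(p,c),134)
    C[nm]=c;print(nm,c.round(1),res)
  d=C["W"]-C["N"];yaw=math.atan2(-d[0],d[1]);print("yaw",yaw,np.linalg.norm(d))
E
python3 rim.py
```

```text
W [552.1 -98.5 134. ] {'bore': (array([-0.000e+00, -2.000e-02,  2.547e+01]), 0.24), 'outer': (array([ 0.14, -0.33, 36.39]), 0.46)}
N [ 570.7 -205.5  134. ] {'bore': (array([ 0.000e+00, -1.000e-02,  1.835e+01]), 0.14), 'outer': (array([ 0.16,  0.24, 29.12]), 0.35)}
yaw 0.17286235734782093 108.60923936911423
W [552.  -98.6 134. ] {'bore': (array([-3.000e-02,  1.000e-02,  2.547e+01]), 0.06), 'outer': (array([ 0.18, -0.13, 36.34]), 0.35)}
N [ 570.8 -205.5  134. ] {'bore': (array([ 0.  ,  0.03, 18.42]), 0.14), 'outer': (array([ 0.13,  0.29, 29.15]), 0.39)}
yaw 0.17367406934213198 108.59910373587995
```

```bash
python3 -m pendant '[[[-0.13,1,0],[-0.118,0.86,0],1],[[-0.13,1,0],[-0.118,0.86,0],1],[[-0.13,1,0],[-0.118,0.86,0],1],[[-0.13,1,0],[-0.118,0.86,0],1],[[-0.13,1,0],[-0.118,0.86,0],1],[[-0.13,1,0],[0,0,1],0.5],[[-0.13,1,0],[0,0,1],0],[[-0.13,1,0],[0,0,1],0],[[-0.13,1,0],[0,0,1],0],[[-0.13,1,0],[0,0,1],0]]' >/dev/null;  python3 -m pendant '[[[0,0.2,0],[0,0,1],0],[[0,0.2,0],[0,0,1],0],[[0,0.2,0],[0,0,1],0],[[0,0.2,0],[0,0,1],0],[[0,0.2,0],[0,0,1],0],[[0,0.2,0],[0,0,1],0],[[0,0,0],[0,0,1],0],[[0,0,0],[0,0,1],0],[[0,0,0],[0,0,0.6],0],[[0,0,0],[0,0,0],0]]'
cat > cart.py <<'E'
from h import *
import sys
from scipy import ndimage
# narrow/wide: black flange (z 36 top), grey bar top (z 60)
x,y,R,tag=float(sys.argv[1]),float(sys.argv[2]),float(sys.argv[3]),sys.argv[4]
o=bot.get_obs();p=bot.camera_params("wrist");im=bot.capture("wrist");cv2.imwrite(f"pics/{tag}.png",im)
f=192/math.tan(math.radians(p["fovy"])/2)
u,v=proj(p,(x,y,48));rp=R*1.25*f/(p["camera_from_world"]@np.array([x,y,48,1]))[2]
hsv=cv2.cvtColor(im,cv2.COLOR_BGR2HSV);m=np.zeros(im.shape[:2],np.uint8);cv2.circle(m,(int(u),int(v)),int(rp*1.4),255,-1)
g=cv2.GaussianBlur(hsv[...,2],(3,3),0)
dark=((g<int(sys.argv[5]))&(m>0)).astype(np.uint8)*255
cs,_=cv2.findContours(dark,cv2.RETR_EXTERNAL,cv2.CHAIN_APPROX_NONE);c=max(cs,key=cv2.contourArea)
h=cv2.convexHull(c);(cc,rad)=cv2.minEnclosingCircle(h);fill=np.zeros_like(dark);cv2.drawContours(fill,[h],-1,255,-1)
fill=cv2.erode(fill,np.ones((5,5)))
bar=((g>=int(sys.argv[5]))&(fill>0)).astype(np.uint8)*255;bar=cv2.morphologyEx(bar,cv2.MORPH_OPEN,np.ones((3,3)))
bs,_=cv2.findContours(bar,cv2.RETR_EXTERNAL,cv2.CHAIN_APPROX_NONE);b=max(bs,key=cv2.contourArea)
q=cv2.boxPoints(cv2.minAreaRect(b));W=np.array([cast(p,*k,60) for k in q]);e=[W[1]-W[0],W[2]-W[1]];L=max(e,key=np.linalg.norm);S=min(e,key=np.linalg.norm)
el=cv2.fitEllipse(h)
print("pred px",u,v,"tool",o["tool_pos"].round(1),o["tcp_rot"].round(3))
print("flange ell px",el,"centre@36",cast(p,*el[0],36).round(1))
print("bar centre",W.mean(0).round(1),"L",np.linalg.norm(L).round(1),"S",np.linalg.norm(S).round(1),"ang",math.atan2(L[1],L[0]))
vis=im.copy();cv2.drawContours(vis,[h],-1,(0,255,0),1);cv2.drawContours(vis,[q.astype(int)],-1,(0,0,255),1)
u,v,s=int(u),int(v),int(rp*2);cr=vis[max(0,v-s):v+s,max(0,u-s):u+s];cv2.imwrite(f"pics/{tag}v.png",cv2.resize(np.clip(cr*1.6,0,255).astype(np.uint8),None,fx=2.5,fy=2.5))
E
python3 cart.py 467 185 28 n1 55
```

```text
time: 3.53
tool_pos: [467.8, 179.1, 249.8]
tcp_rot: [-3.138, -0.025, 1.775]
contact_force: [-0.1, -0.1, -0.2]
grip_width: 46.2
finger_force: 0.0
pred px 261.16948970411465 173.59639223840563 tool [467.8 179.1 249.8] [-3.138 -0.025  1.775]
flange ell px ((262.9442443847656, 162.78054809570312), (29.08565330505371, 41.66021728515625), 66.59507751464844) centre@36 [466.9 195.5  36. ]
bar centre [469.7 197.   60. ] L 19.1 S 14.7 ang -1.3566123302580395
```

View pics/n1v.png

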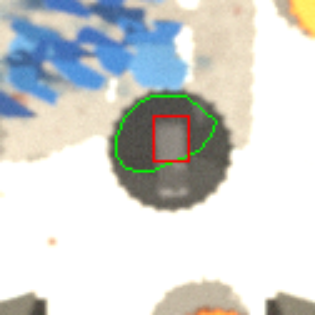

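```bash
python3 - <<'E'
from h import *
im=cv2.imread("pics/n1.png");g=cv2.GaussianBlur(im,(3,3),0).max(2);print(g[170,225:310:3].tolist());print(g[130:215:3,266].tolist())
E
sed -i 's/^bar=((g.*$/tb=int(sys.argv[6]);bar=((g>=tb)\&(fill>0)).astype(np.uint8)*255;bar=cv2.morphologyEx(bar,cv2.MORPH_OPEN,np.ones((3,3)))/' cart.py
python3 cart.py 467 185 28 n2 95 62
```

```text
[210, 212, 218, 217, 213, 149, 58, 51, 53, 53, 51, 53, 78, 89, 91, 86, 60, 53, 55, 55, 58, 62, 154, 186, 216, 220, 221, 222, 223]
[140, 142, 144, 146, 148, 125, 50, 51, 49, 59, 79, 90, 89, 89, 91, 86, 77, 76, 77, 99, 66, 90, 199, 214, 213, 214, 213, 214, 214]
pred px 261.29818807498344 173.695680960672 tool [467.7 179.1 249.7] [-3.138 -0.026  1.771]
flange ell px ((265.89422607421875, 169.14271545410156), (47.74756622314453, 48.103233337402344), 90.41557312011719) centre@36 [471.5 189.1  36. ]
bar centre [471.9 184.6  60. ] L 33.9 S 33.0 ang -0.5819471001695373
```

View pics/n2v.png

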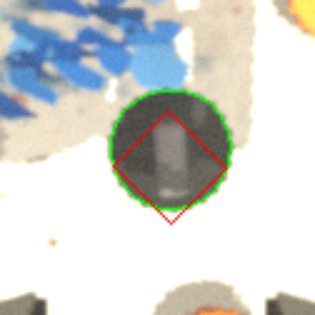

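```bash
sed -i 's/np.ones((5,5))/np.ones((11,11))/' cart.py; python3 cart.py 471 189 28 n3 95 74
```

```text
pred px 265.79163925608543 170.95959132168332 tool [467.5 179.1 249.6] [-3.138 -0.026  1.77 ]
flange ell px ((265.9510192871094, 169.15005493164062), (47.79450988769531, 48.166500091552734), 87.59111022949219) centre@36 [471.3 189.2  36. ]
bar centre [471.7 188.2  60. ] L 29.0 S 11.5 ang -1.3623541376830475
```

```bash
python3 -m pendant '[[[0.13,0.32,0],[-0.21,-0.04,0],0],[[0,0,-1],[0,0,0],0],[[0,0,-1],[0,0,0],0],[[0,0,-1],[0,0,0],0],[[0,0,-1],[0,0,0],0],[[0,0,-1],[0,0,0],0],[[0,0,-1],[0,0,0],0],[[0,0,-0.47],[0,0,0],0],[[0,0,0],[0,0,0],0],[[0,0,0],[0,0,0],-0.2]]';python3 -m pendant '[[[0,0,0],[0,0,0],-1],[[0,0,0],[0,0,0],-1],[[0,0,0],[0,0,0],-1],[[0,0,0],[0,0,0],-1],[[0,0,0],[0,0,0],-1],[[0,0,0],[0,0,0],-1],[[0,0,0],[0,0,0],-1],[[0,0,0],[0,0,0],-1],[[0,0,0],[0,0,0],-1],[[0,0,0],[0,0,0],-1]]'
```

```text
time: 4.52
tool_pos: [470.9, 188.4, 54.8]
tcp_rot: [-3.136, -0.001, 1.771]
contact_force: [0.2, 0.8, 0.4]
grip_width: 42.3
finger_force: 0.0
time: 5.35
tool_pos: [470.9, 188.4, 55.4]
tcp_rot: [-3.137, -0.002, 1.772]
contact_force: [-1.1, -0.2, 2.3]
grip_width: 13.7
finger_force: 30.0
```

```bash
cat > plan.py <<'E'
from h import *
import sys
from scipy.spatial.transform import Rotation as R
C={"W":np.array([552,-98.6,134]),"N":np.array([570.8,-205.5,134])}
yaw=0.174
ez=np.array([-.5*math.cos(yaw),-.5*math.sin(yaw),math.sqrt(.75)]);ey=np.array([-math.sin(yaw),math.cos(yaw),0]);ex=np.cross(ey,ez)
def target(nm,ang,h,flip=1):
    a=math.radians(ang);tx=flip*(math.cos(a)*ex+math.sin(a)*ey);tz=-ez
    return C[nm]+ez*h,R.from_matrix(np.c_[tx,np.cross(tz,tx),tz])
def report(nm,ang,h):
    o=bot.get_obs();P,T=target(nm,ang,h);Rc=R.from_euler("xyz",o["tcp_rot"]);rv=(T*Rc.inv()).as_rotvec()
    d=P-o["tool_pos"];B=np.c_[ex,ey,ez]
    print("tool",o["tool_pos"].round(1),"d mm",d.round(1),"in rows",(d/30).round(2),"rotvec rows",(rv/.12).round(2),"|",np.linalg.norm(rv/.12).round(2))
    print("collar-frame pos",(B.T@(o["tool_pos"]-C[nm])).round(1),"F",(B.T@o["contact_force"]).round(1),"ang err deg",np.degrees(B.T@rv).round(2),"M",(B.T@o["moment"]).round(2),"grip",o["grip_width"],"j",o["joint_positions"].round(2))
if __name__=="__main__":
    report(sys.argv[1],float(sys.argv[2]),float(sys.argv[3]));B=np.c_[ex,ey,ez]/1
    print("ex,ey,ez",ex.round(3),ey.round(3),ez.round(3))
E
python3 plan.py N 75 70.4
```

```text
tool [470.9 188.4  55.4] d mm [  65.3 -400.   139.6] in rows [  2.18 -13.33   4.65] rotvec rows [ 1.36 -4.2  -2.36] | 5.0
collar-frame pos [-65.5 405.3 -53. ] F [ 0.2 -0.   2.6] ang err deg [ -4.47 -30.03 -16.17] M [-0.01 -0.07 -0.01] grip 13.73758805601084 j [0.23 0.55 1.8  0.   0.8  0.02]
ex,ey,ez [0.853 0.15  0.5  ] [-0.173  0.985  0.   ] [-0.492 -0.087  0.866]
```

```bash
python3 -m pendant '[[[0,0,0.5],[0,0,0],-1],[[0,0,1],[0,0,0],-1],[[0,0,1],[0,0,0],-1],[[0,0,1],[0,0,0],-1],[[0,0,1],[0,0,0],-1],[[0,0,1],[0,0,0],-1],[[0,-1,1],[0,0,0],-1],[[0,-1,0.5],[0,0,0],-1],[[0,-1,0],[0,0,0],-1],[[0,-1,0],[0,0,0],-1]]' >/dev/null; python3 -m pendant '[[[0.2,-1,0],[0.23,-0.7,-0.39],-1],[[0.2,-1,0],[0.23,-0.7,-0.39],-1],[[0.2,-1,0],[0.23,-0.7,-0.39],-1],[[0.2,-1,0],[0.23,-0.7,-0.39],-1],[[0.2,-1,0],[0.23,-0.7,-0.39],-1],[[0.2,-1,0],[0.23,-0.7,-0.39],-1],[[0.2,-1,0],[0,0,0],-1],[[0.2,-1,0],[0,0,0],-1],[[0.2,-1,0],[0,0,0],-1],[[0.2,-0.3,0],[0,0,0],-1]]'; python3 plan.py N 75 70.4
```

```text
time: 7.02
tool_pos: [530.6, -214.2, 264.2]
tcp_rot: [2.633, -0.13, 1.516]
contact_force: [1.2, -0.1, -0.6]
grip_width: 13.7
finger_force: 30.0
tool [ 530.6 -214.2  264.2] d mm [  5.5   2.6 -69.2] in rows [ 0.18  0.09 -2.31] rotvec rows [-0.  0.  0.] | 0.01
collar-frame pos [ 29.5  -1.6 133.3] F [ 0.7 -0.3 -1.1] ang err deg [-0.01  0.02  0.04] M [-0.06  0.32  0.  ] grip 13.69997219803785 j [-0.73  0.23  1.75  0.53  0.9  -0.92]
ex,ey,ez [0.853 0.15  0.5  ] [-0.173  0.985  0.   ] [-0.492 -0.087  0.866]
```

```bash
python3 -m pendant '[[[0.06,0.03,-0.77],[0,0,0],-1],[[0.06,0.03,-0.77],[0,0,0],-1],[[0.06,0.03,-0.77],[0,0,0],-1],[[0,0,0],[0,0,0],-1],[[0.08,0.015,-0.145],[0,0,0],-1],[[0.08,0.015,-0.145],[0,0,0],-1],[[0.08,0.015,-0.145],[0,0,0],-1],[[0.08,0.015,-0.145],[0,0,0],-1],[[0.08,0.015,-0.145],[0,0,0],-1],[[0,0,0],[0,0,0],-1]]'; python3 plan.py N 75 45.4;python3 -c "
from h import *
cv2.imwrite('pics/i1.png',np.clip(bot.capture('wrist')*1.7,0,255).astype(np.uint8))"
```

```text
time: 7.85
tool_pos: [548.4, -206.0, 173.4]
tcp_rot: [2.632, -0.13, 1.519]
contact_force: [0.2, -4.1, -4.6]
grip_width: 13.9
finger_force: 30.0
tool [ 548.4 -206.   173.4] d mm [ 0.  -3.5 -0.1] in rows [ 0.   -0.12 -0.  ] rotvec rows [ 0.    0.01 -0.02] | 0.02
collar-frame pos [ 0.6  3.4 45.2] F [-2.8 -4.  -3.7] ang err deg [-0.05  0.05 -0.13] M [-0.94  0.7   0.06] grip 13.896391816655552 j [-0.69  0.36  1.85  0.65  0.69 -1.07]
ex,ey,ez [0.853 0.15  0.5  ] [-0.173  0.985  0.   ] [-0.492 -0.087  0.866]
```

View pics/i1.png

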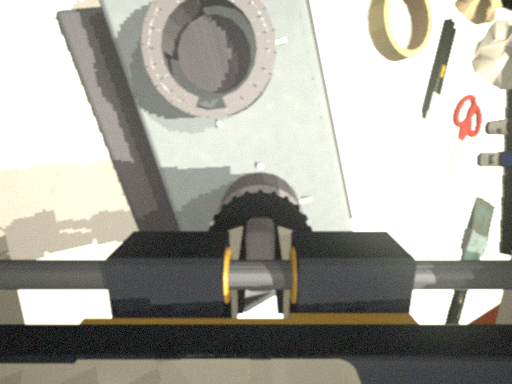

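```bash
python3 -m pendant '[[[0,-0.06,0],[0,0,0],-1],[[0,-0.06,0],[0,0,0],-1],[[0,0,0],[0,0,0],-1],[[0.04,0.007,-0.072],[0,0,0],-1],[[0.04,0.007,-0.072],[0,0,0],-1],[[0.04,0.007,-0.072],[0,0,0],-1],[[0.04,0.007,-0.072],[0,0,0],-1],[[0,0,0],[0,0,0],-1],[[0,0,0],[0,0,0],-1],[[0,0,0],[0,0,0],-1]]'; python3 plan.py N 75 35.4
```

```text
time: 8.73
tool_pos: [552.9, -207.7, 165.0]
tcp_rot: [2.632, -0.132, 1.52]
contact_force: [-0.3, 0.2, -1.6]
grip_width: 14.0
finger_force: 30.0
tool [ 552.9 -207.7  165. ] d mm [ 0.5 -0.8 -0.3] in rows [ 0.02 -0.03 -0.01] rotvec rows [-0.01  0.   -0.03] | 0.03
collar-frame pos [-0.1  0.9 35.9] F [-1.   0.2 -1.3] ang err deg [-0.18  0.05 -0.12] M [0.03 0.3  0.05] grip 14.009288821567718 j [-0.69  0.38  1.84  0.66  0.67 -1.08]
ex,ey,ez [0.853 0.15  0.5  ] [-0.173  0.985  0.   ] [-0.492 -0.087  0.866]
```

```bash
python3 -m pendant '[[[0.022,0.003,-0.038],[0,0,0],-1],[[0.022,0.003,-0.038],[0,0,0],-1],[[0.022,0.003,-0.038],[0,0,0],-1],[[0.022,0.003,-0.038],[0,0,0],-1],[[0.022,0.003,-0.038],[0,0,0],-1],[[0.022,0.003,-0.038],[0,0,0],-1],[[0.022,0.003,-0.038],[0,0,0],-1],[[0.022,0.003,-0.038],[0,0,0],-1],[[0,0,0],[0,0,0],-1],[[0,0,0],[0,0,0],-1]]'; python3 plan.py N 75 25.4
```

```text
time: 9.57
tool_pos: [558.0, -207.0, 156.3]
tcp_rot: [2.632, -0.131, 1.52]
contact_force: [-7.9, 1.6, 9.3]
grip_width: 13.6
finger_force: 30.0
tool [ 558.  -207.   156.3] d mm [ 0.3 -0.7 -0.3] in rows [ 0.01 -0.02 -0.01] rotvec rows [-0.01  0.01 -0.03] | 0.03
collar-frame pos [-0.   0.8 25.8] F [-1.9  3.  11.8] ang err deg [-0.18  0.06 -0.14] M [ 0.52  0.79 -0.01] grip 13.64311815693264 j [-0.68  0.4   1.84  0.67  0.65 -1.09]
ex,ey,ez [0.853 0.15  0.5  ] [-0.173  0.985  0.   ] [-0.492 -0.087  0.866]
```

```bash
python3 -m pendant '[[[0.01,0,-0.014],[0,0,0],-1],[[0.002,-0.002,0],[0.443,0.078,-0.78],-1],[[0.002,-0.002,0],[0.443,0.078,-0.78],-1],[[0.002,-0.002,0],[0.443,0.078,-0.78],-1],[[0.002,-0.002,0],[0.443,0.078,-0.78],-1],[[0.002,-0.002,0],[0.443,0.078,-0.78],-1],[[0.002,-0.002,0],[0.443,0.078,-0.78],-1],[[0,0,0],[0,0,0],-1],[[0,0,0],[0,0,0],-1],[[0,0,0],[0,0,0],-1]]'; python3 plan.py N 0 25.4
```

```text
time: 10.4
tool_pos: [558.9, -207.6, 156.8]
tcp_rot: [2.798, -0.408, 0.909]
contact_force: [-11.0, 0.9, 13.6]
grip_width: 13.5
finger_force: 30.0
tool [ 558.9 -207.6  156.8] d mm [-0.6 -0.1 -0.8] in rows [-0.02 -0.   -0.03] rotvec rows [ 2.72  0.51 -4.78] | 5.52
collar-frame pos [ 1.   0.  25.7] F [-2.4  2.8 17.1] ang err deg [ 2.000e-02  2.200e-01 -3.798e+01] M [ 0.75  0.7  -0.14] grip 13.473668562253302 j [-0.68  0.4   1.84  0.68  0.65 -0.44]
ex,ey,ez [0.853 0.15  0.5  ] [-0.173  0.985  0.   ] [-0.492 -0.087  0.866]
```

```bash
python3 -m pendant '[[[0,0,-0.01],[0.453,0.085,-0.797],-1],[[0,0,-0.01],[0.453,0.085,-0.797],-1],[[0,0,0],[0.453,0.085,-0.797],-1],[[0,0,0],[0.453,0.085,-0.797],-1],[[0,0,0],[0.453,0.085,-0.797],-1],[[0,0,0],[0.453,0.085,-0.797],-1],[[0,0,0],[0,0,0],-1],[[0,0,0],[0,0,0],-1],[[0,0,0],[0,0,0],-1],[[0,0,0],[0,0,0],-1]]'; python3 plan.py N 0 25.4
```

```text
time: 11.23
tool_pos: [559.0, -207.2, 156.8]
tcp_rot: [-3.141, -0.525, 0.175]
contact_force: [-14.4, 2.7, 19.4]
grip_width: 14.0
finger_force: 30.0
tool [ 559.  -207.2  156.8] d mm [-0.7 -0.5 -0.8] in rows [-0.02 -0.02 -0.03] rotvec rows [-0.01  0.01 -0.01] | 0.02
collar-frame pos [ 1.1  0.4 25.7] F [-2.2  5.2 23.7] ang err deg [-0.07  0.09 -0.03] M [ 1.11  0.52 -0.15] grip 14.02156829500125 j [-0.68  0.4   1.84  0.67  0.65  0.22]
ex,ey,ez [0.853 0.15  0.5  ] [-0.173  0.985  0.   ] [-0.492 -0.087  0.866]
```

```bash
python3 -m pendant '[[[-0.024,-0.004,0.042],[0,0,0],-1],[[-0.024,-0.004,0.042],[0,0,0],-1],[[-0.024,-0.004,0.042],[0,0,0],-1],[[-0.024,-0.004,0.042],[0,0,0],-1],[[-0.012,-0.002,0.02],[0,0,0],-1],[[0,0,0],[0,0,0],-1],[[0,0,0],[0,0,0],-1],[[0,0,0],[0,0,0],-1],[[0,0,0],[0,0,0],-1],[[0,0,0],[0,0,0],-1]]'; python3 plan.py N 0 31.4
```

```text
time: 12.07
tool_pos: [556.2, -207.9, 161.1]
tcp_rot: [-3.14, -0.524, 0.174]
contact_force: [-1.2, 4.3, 6.6]
grip_width: 13.8
finger_force: 30.0
tool [ 556.2 -207.9  161.1] d mm [-0.9 -0.4  0.1] in rows [-0.03 -0.01  0.  ] rotvec rows [-0.01  0.   -0.01] | 0.01
collar-frame pos [ 0.8  0.2 30.9] F [2.9 4.5 5.9] ang err deg [-0.08  0.04  0.  ] M [ 0.69 -0.28  0.03] grip 13.848482070203268 j [-0.68  0.39  1.84  0.66  0.66  0.23]
ex,ey,ez [0.853 0.15  0.5  ] [-0.173  0.985  0.   ] [-0.492 -0.087  0.866]
```

```bash
python3 -m pendant '[[[0,0,0],[0,0,0],-0.5],[[0,0,0],[0,0,0],0],[[0,0,0],[0,0,0],0],[[0,0,0],[0,0,0],0],[[-0.24,-0.044,0.433],[0,0,0],0],[[-0.49,-0.087,0.866],[0,0,0],0],[[-0.49,-0.087,0.866],[0,0,0],0],[[-0.49,-0.087,0.866],[0,0,0],0],[[0,0,0],[0,0,0],0],[[0,0,0],[0,0,0],0]]'; python3 -c "
from h import *
from plan import *
p=bot.camera_params('wrist');o=bot.get_obs();print(o['tool_pos'],o['tcp_rot']);im=bot.capture('wrist');cv2.imwrite('pics/l1.png',im)
c=np.clip(im*1.7,0,255).astype(np.uint8);u,v=proj(p,C['N']);u,v=int(u),int(v);print(u,v,proj(p,C['N']+ex*40))
t=bot.capture('top');cr=cv2.resize(c[max(0,v-70):v+60,u-130:u+100],None,fx=3,fy=3);cv2.imwrite('pics/l1v.png',cr)"
```

```text
time: 12.9
tool_pos: [504.4, -218.1, 252.8]
tcp_rot: [3.14, -0.525, 0.174]
contact_force: [-0.2, -0.9, -1.3]
grip_width: 45.7
finger_force: 0.0
[ 504.38319054 -218.06014543  252.84944265] [ 3.13966507 -0.52481895  0.17430102]
257 191 [257.44196964 146.76797363]
```

View pics/l1v.png

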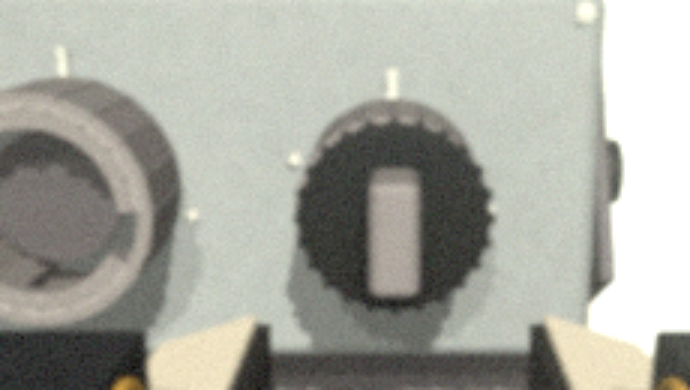

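The narrow cartridge is locked. In the crop its bar at (395,235) points straight at the tick at (392,82), and the flange sits proud of the rim. Next is the wide one.

```bash
python3 -m pendant '[[[-0.13,0.92,0],[-0.152,0.862,0],0],[[-0.13,0.92,0],[-0.152,0.862,0],0],[[-0.13,0.92,0],[-0.152,0.862,0],0],[[-0.13,0.92,0],[-0.152,0.862,0],0],[[-0.13,0.92,0],[-0.152,0.862,0],0],[[-0.13,0.92,0],[0,0,-0.7],0],[[-0.13,0.92,0],[0,0,-0.7],0],[[-0.13,0.92,0],[0,0,0],0],[[-0.13,0.92,0],[0,0,0],0],[[-0.13,0.92,0],[0,0,0],0]]' >/dev/null; python3 -m pendant '[[[-0.13,0.92,0],[0,0,0],0],[[-0.13,0.92,0],[0,0,0],0],[[-0.13,0.92,0],[0,0,0],0],[[-0.13,0.92,0],[0,0,0],0],[[-0.13,0.92,0],[0,0,0],0],[[-0.13,0.92,0],[0,0,0],0],[[-0.13,0.92,0],[0,0,0],0],[[-0.13,0.92,0],[0,0,0],0],[[0,0.5,0],[0,0,0],0],[[0,0,0],[0,0,0],0]]'; python3 cart.py 423 338 35 wd1 95 74
python3 - <<'E'
from h import *
im=cv2.imread("pics/wd1.png");g=cv2.GaussianBlur(im,(3,3),0).max(2);p=bot.camera_params("wrist");u,v=proj(p,(423,338,48)).astype(int);print(g[v,u-60:u+60:4].tolist());print(g[v-60:v+60:4,u].tolist())
E
```

```text
time: 14.67
tool_pos: [433.5, 295.9, 249.3]
tcp_rot: [-3.139, -0.002, 0.01]
contact_force: [0.4, -1.1, 0.0]
grip_width: 46.2
finger_force: 0.0
pred px 221.20020770504277 184.67399944450702 tool [433.5 295.9 249.3] [-3.139e+00 -2.000e-03  1.000e-02]
flange ell px ((225.23580932617188, 184.89378356933594), (60.57875061035156, 65.43062591552734), 95.29232025146484) centre@36 [420.  334.9  36. ]
bar centre [432.3 337.1  60. ] L 23.2 S 13.1 ang -3.0694350379141464
[147, 128, 124, 129, 144, 184, 190, 189, 131, 52, 44, 45, 42, 38, 73, 105, 108, 77, 45, 45, 44, 47, 46, 46, 79, 91, 102, 105, 103, 106]
[206, 203, 201, 192, 194, 170, 173, 165, 64, 56, 53, 74, 107, 107, 107, 105, 93, 62, 61, 58, 58, 54, 48, 99, 107, 106, 112, 118, 120, 120]
```

```bash
python3 -m pendant '[[[-0.4,0.65,-0.5],[0,0,0],0],[[0,0.65,-0.5],[0,0,0],0],[[0,0,-0.5],[0,0,0],0],[[0,0,0],[0,0,0],0],[[0,0,0],[0,0,0],0],[[0,0,0],[0,0,0],0],[[0,0,0],[0,0,0],0],[[0,0,0],[0,0,0],0],[[0,0,0],[0,0,0],0],[[0,0,0],[0,0,0],0]]'>/dev/null; for t in "80 52" "75 70" "70 56"; do python3 cart.py 421 336 35 wd2 $t|tail -2; done
python3 - <<'E'
from h import *
im=cv2.imread("pics/wd2.png");g=cv2.GaussianBlur(im,(3,3),0).max(2);p=bot.camera_params("wrist");print(bot.get_obs()["tool_pos"]);u,v=proj(p,(421,336,48)).astype(int);print(u,v);print(g[v-60:v+60:4,u-56:u+60:5])
E
```

```text
flange ell px ((254.1709747314453, 184.91490173339844), (67.5462646484375, 69.73881530761719), 82.2767105102539) centre@36 [420.2 336.9  36. ]
bar centre [428.  331.2  60. ] L 51.0 S 39.1 ang -2.7172695423890207
flange ell px ((254.12071228027344, 184.691650390625), (66.92495727539062, 69.20616912841797), 89.38826751708984) centre@36 [420.3 336.9  36. ]
bar centre [430.1 337.5  60. ] L 28.8 S 13.9 ang -3.086200783334774
flange ell px ((254.1044464111328, 184.54139709472656), (66.25375366210938, 68.8564224243164), 94.4354019165039) centre@36 [420.4 337.   36. ]
bar centre [427.7 330.7  60. ] L 51.3 S 35.0 ang -2.7920956342638856
[422.50003157 331.81110133 206.48363948]
254 186
[[220 216 218 217 214 209 219 219 220 215 215 203 209 219 220 220 218 220
  219 220 219 217 218 219]
 [200 207 215 206 197 193 215 217 209 210 208 204 199 218 219 219 219 219
  220 220 220 220 221 218]
 [208 211 214 212 201 185 211 208 198 207 204 208 213 213 218 220 219 215
  219 220 219 219 219 205]
 [209 209 216 199 191 186 210 208 203 211 207 215 215 206 214 220 219 211
  211 219 220 220 215 193]
 [194 202 2
[... 1915 characters left out ...]
14 120 131 139 128 121 114 118 111  81  95  88 101 106 102  93 117
  167 107  95  97 105 110]
 [118 110 126 124 124 124 113 112 123 114 103 108 119 116 106  99  98 137
  172  97  98  96 102 106]
 [115 109 104 107 121 115 117 112 117 118 109 112 124 122 107  99 100 177
  175 105  99  98  99 116]
 [ 96  84  84  46 110 116 120 114 118 109 111 113 119 127 127 102  94 166
  186 108 103  77  61  86]
 [ 83  83  78  30 108 111 116 113 121 130 114 109 122 126 127 120 107 108
  120 101 106  77  41  86]
 [ 83  82  63  26 109 124 116 116 127 130 117 113 124 125 130 130 127 139
  128 102 105  75  36  78]
 [ 81  83  37  26 102 124 116 106 109 132 123 121 124 120 134 140 138 185
  196 106 112  65  35  61]]
```

```bash
python3 -m pendant '[[[-0.07,0.17,0],[0,0,0.42],0],[[0,0,-1],[0,0,0],0],[[0,0,-1],[0,0,0],0],[[0,0,-1],[0,0,0],0],[[0,0,-1],[0,0,0],0],[[0,0,-0.7],[0,0,0],0],[[0,0,-0.3],[0,0,0],0],[[0,0,0],[0,0,0],0],[[0,0,0],[0,0,0],0],[[0,0,0],[0,0,0],-0.2]]';python3 -m pendant '[[[0,0,0],[0,0,0],-1],[[0,0,0],[0,0,0],-1],[[0,0,0],[0,0,0],-1],[[0,0,0],[0,0,0],-1],[[0,0,0],[0,0,0],-1],[[0,0,0],[0,0,0],-1],[[0,0,0],[0,0,0],-1],[[0,0,0],[0,0,0],-1],[[0,0,0],[0,0,0],-1],[[0,0,0],[0,0,0],-1]]'; python3 plan.py W 75 70
```

```text
time: 16.53
tool_pos: [421.0, 337.4, 57.2]
tcp_rot: [-3.138, -0.007, 0.057]
contact_force: [0.1, -0.5, 0.2]
grip_width: 42.8
finger_force: 0.0
time: 17.37
tool_pos: [420.5, 337.0, 56.5]
tcp_rot: [-3.139, -0.006, 0.056]
contact_force: [0.4, 0.3, 2.2]
grip_width: 13.6
finger_force: 30.0
tool [420.5 337.   56.5] d mm [  97.  -441.7  138.1] in rows [  3.23 -14.72   4.6 ] rotvec rows [-2.49 -4.05 11.58] | 12.52
collar-frame pos [-85.6 451.8 -40.1] F [1.5 0.2 1.6] ang err deg [ 21.04 -24.49  79.79] M [ 0.07  0.12 -0.07] grip 13.598033822730102 j [ 0.53  0.58  1.71 -0.    0.84  2.05]
ex,ey,ez [0.853 0.15  0.5  ] [-0.173  0.985  0.   ] [-0.492 -0.087  0.866]
```

```bash
python3 -m pendant '[[[0,0,0.5],[0,0,0],-1],[[0,0,1],[0,0,0],-1],[[0,0,1],[0,0,0],-1],[[0,0,1],[0,0,0],-1],[[0,0,1],[0,0,0],-1],[[0,0,1],[0,0,0],-1],[[0,0,1],[0,0,0],-1],[[0,-0.9,0.5],[0,0,0],-1],[[0.1,-0.9,0],[-0.178,-0.289,0.827],-1],[[0.1,-0.9,0],[-0.178,-0.289,0.827],-1]]' >/dev/null; python3 -m pendant '[[[0.1,-0.9,0],[-0.178,-0.289,0.827],-1],[[0.1,-0.9,0],[-0.178,-0.289,0.827],-1],[[0.1,-0.9,0],[-0.178,-0.289,0.827],-1],[[0.1,-0.9,0],[-0.178,-0.289,0.827],-1],[[0.1,-0.9,0],[-0.178,-0.289,0.827],-1],[[0.1,-0.9,0],[-0.178,-0.289,0.827],-1],[[0.1,-0.9,0],[-0.178,-0.289,0.827],-1],[[0.1,-0.9,0],[-0.178,-0.289,0.827],-1],[[0.1,-0.9,0],[-0.178,-0.289,0.827],-1],[[0.1,-0.9,0],[-0.178,-0.289,0.827],-1]]'; python3 plan.py W 75 120
```

```text
time: 19.03
tool_pos: [453.2, 11.6, 265.5]
tcp_rot: [2.752, -0.171, 1.209]
contact_force: [0.7, -0.4, -1.4]
grip_width: 13.5
finger_force: 30.0
tool [453.2  11.6 265.5] d mm [  39.7 -120.6  -27.6] in rows [ 1.32 -4.02 -0.92] rotvec rows [-0.54 -0.9   2.41] | 2.63
collar-frame pos [ -2.  125.7 153. ] F [-0.2 -0.5 -1.5] ang err deg [ 4.21 -5.42 16.71] M [0.06 0.26 0.04] grip 13.54847450526259 j [-0.21 -0.02  1.99  0.14  0.77  0.1 ]
ex,ey,ez [0.853 0.15  0.5  ] [-0.173  0.985  0.   ] [-0.492 -0.087  0.866]
```

```bash
python3 -m pendant '[[[0.26,-0.8,0],[-0.18,-0.3,0.8],-1],[[0.26,-0.8,0],[-0.18,-0.3,0.8],-1],[[0.26,-0.8,0],[-0.18,-0.3,0.8],-1],[[0.27,-0.8,-0.3],[0,0,0],-1],[[0.27,-0.82,-0.62],[0,0,0],-1],[[0,0,0],[0,0,0],-1],[[0,0,0],[0,0,0],-1],[[0,0,0],[0,0,0],-1],[[0,0,0],[0,0,0],-1],[[0,0,0],[0,0,0],-1]]'; python3 plan.py W 75 71.5
```

```text
time: 19.87
tool_pos: [486.5, -85.2, 238.2]
tcp_rot: [2.671, -0.149, 1.426]
contact_force: [-0.2, 0.1, -1.3]
grip_width: 13.7
finger_force: 30.0
tool [486.5 -85.2 238.2] d mm [ 30.3 -19.6 -42.3] in rows [ 1.01 -0.65 -1.41] rotvec rows [-0.19 -0.3   0.71] | 0.79
collar-frame pos [ -1.8  24.6 121.4] F [-0.8  0.2 -1. ] ang err deg [ 1.03 -1.8   5.03] M [-0.05  0.32  0.01] grip 13.722657272286126 j [-0.51  0.08  1.99  0.45  0.72 -0.62]
ex,ey,ez [0.853 0.15  0.5  ] [-0.173  0.985  0.   ] [-0.492 -0.087  0.866]
```

```bash
python3 -m pendant '[[[0.05,-0.27,0],[-0.06,-0.1,0.24],-1],[[0.05,-0.27,0],[-0.06,-0.1,0.24],-1],[[0.05,-0.2,0],[-0.06,-0.1,0.24],-1],[[0.2,0.03,-0.35],[0,0,0],-1],[[0.2,0.03,-0.35],[0,0,0],-1],[[0.2,0.03,-0.35],[0,0,0],-1],[[0.2,0.03,-0.35],[0,0,0],-1],[[0,0,0],[0,0,0],-1],[[0,0,0],[0,0,0],-1],[[0,0,0],[0,0,0],-1]]'; python3 plan.py W 75 66.5
```

```text
time: 20.7
tool_pos: [515.1, -104.3, 196.4]
tcp_rot: [2.633, -0.131, 1.518]
contact_force: [-0.2, 0.1, -1.5]
grip_width: 13.7
finger_force: 30.0
tool [ 515.1 -104.3  196.4] d mm [ 4.2 -0.  -4.8] in rows [ 0.14 -0.   -0.16] rotvec rows [-0.01  0.   -0.01] | 0.01
collar-frame pos [-1.1  0.8 72.7] F [-0.9  0.1 -1.2] ang err deg [-0.06  0.02 -0.02] M [-0.04  0.27 -0.01] grip 13.669793757332807 j [-0.54  0.2   2.    0.6   0.62 -0.89]
ex,ey,ez [0.853 0.15  0.5  ] [-0.173  0.985  0.   ] [-0.492 -0.087  0.866]
```

```bash
python3 -m pendant '[[[0.036,-0.02,0.018],[0,0,0],-1],[[0.072,0.013,-0.126],[0,0,0],-1],[[0.072,0.013,-0.126],[0,0,0],-1],[[0.072,0.013,-0.126],[0,0,0],-1],[[0.072,0.013,-0.126],[0,0,0],-1],[[0.072,0.013,-0.126],[0,0,0],-1],[[0.072,0.013,-0.126],[0,0,0],-1],[[0,0,0],[0,0,0],-1],[[0,0,0],[0,0,0],-1],[[0,0,0],[0,0,0],-1]]'; python3 plan.py W 75 36.5
```

```text
time: 21.53
tool_pos: [529.1, -102.9, 173.4]
tcp_rot: [2.634, -0.131, 1.517]
contact_force: [-0.3, -0.5, -1.1]
grip_width: 13.7
finger_force: 30.0
tool [ 529.1 -102.9  173.4] d mm [ 5.   1.1 -7.8] in rows [ 0.17  0.04 -0.26] rotvec rows [-0.01 -0.01 -0.  ] | 0.01
collar-frame pos [-0.5 -0.3 45.8] F [-0.9 -0.5 -0.8] ang err deg [-0.07 -0.03  0.04] M [-0.03  0.27  0.01] grip 13.681640695913268 j [-0.52  0.26  2.    0.65  0.56 -0.93]
ex,ey,ez [0.853 0.15  0.5  ] [-0.173  0.985  0.   ] [-0.492 -0.087  0.866]
```

Entering freely. Continuing to lug depth.

```bash
python3 -m pendant '[[[0.034,0.007,-0.05],[0,0,0],-1],[[0.034,0.007,-0.05],[0,0,0],-1],[[0.034,0.007,-0.05],[0,0,0],-1],[[0.034,0.007,-0.05],[0,0,0],-1],[[0.034,0.007,-0.05],[0,0,0],-1],[[0,0,0],[0,0,0],-1],[[0,0,0],[0,0,0],-1],[[0,0,0],[0,0,0],-1],[[0,0,0],[0,0,0],-1],[[0,0,0],[0,0,0],-1]]'; python3 plan.py W 75 26.3
```

```text
time: 22.37
tool_pos: [534.1, -101.9, 166.0]
tcp_rot: [2.634, -0.131, 1.517]
contact_force: [-0.9, -0.7, -0.1]
grip_width: 14.1
finger_force: 30.0
tool [ 534.1 -101.9  166. ] d mm [ 4.9  1.  -9.3] in rows [ 0.16  0.03 -0.31] rotvec rows [-0.01 -0.01  0.  ] | 0.01
collar-frame pos [ 0.3 -0.1 36.8] F [-0.9 -0.6  0.4] ang err deg [-0.07 -0.02  0.04] M [-0.03  0.4  -0.03] grip 14.13413204222895 j [-0.51  0.28  2.    0.66  0.54 -0.94]
ex,ey,ez [0.853 0.15  0.5  ] [-0.173  0.985  0.   ] [-0.492 -0.087  0.866]
```

```bash
python3 -m pendant '[[[0.022,0.004,-0.039],[0,0,0],-1],[[0.022,0.004,-0.039],[0,0,0],-1],[[0.022,0.004,-0.039],[0,0,0],-1],[[0.022,0.004,-0.039],[0,0,0],-1],[[0.022,0.004,-0.039],[0,0,0],-1],[[0.022,0.004,-0.039],[0,0,0],-1],[[0.022,0.004,-0.039],[0,0,0],-1],[[0.022,0.004,-0.039],[0,0,0],-1],[[0,0,0],[0,0,0],-1],[[0,0,0],[0,0,0],-1]]'; python3 plan.py W 75 26.3
```

```text
time: 23.2
tool_pos: [539.1, -101.0, 157.1]
tcp_rot: [2.633, -0.13, 1.517]
contact_force: [-11.8, -0.6, 12.0]
grip_width: 13.2
finger_force: 30.0
tool [ 539.1 -101.   157.1] d mm [-0.1  0.1 -0.3] in rows [-0.    0.   -0.01] rotvec rows [-0.01 -0.   -0.  ] | 0.01
collar-frame pos [ 0.2 -0.2 26.6] F [-4.1  1.5 16.3] ang err deg [-0.04 -0.01  0.01] M [0.05 1.03 0.03] grip 13.194032550742177 j [-0.5   0.31  2.    0.68  0.52 -0.96]
ex,ey,ez [0.853 0.15  0.5  ] [-0.173  0.985  0.   ] [-0.492 -0.087  0.866]
```

Bottomed out, so I'll turn it clockwise. The narrow cartridge's bar is low enough not to interfere.

```bash
python3 -m pendant '[[[0.01,0,-0.014],[0,0,0],-1],[[0,0,0],[0.443,0.078,-0.78],-1],[[0,0,0],[0.443,0.078,-0.78],-1],[[0,0,0],[0.443,0.078,-0.78],-1],[[0,0,0],[0.443,0.078,-0.78],-1],[[0,0,0],[0.443,0.078,-0.78],-1],[[0,0,0],[0.443,0.078,-0.78],-1],[[0,0,0],[0,0,0],-1],[[0,0,0],[0,0,0],-1],[[0,0,0],[0,0,0],-1]]'; python3 plan.py W 0 26.3
```

```text
time: 24.03
tool_pos: [540.0, -100.8, 157.6]
tcp_rot: [2.8, -0.408, 0.906]
contact_force: [-12.7, 0.9, 16.8]
grip_width: 13.8
finger_force: 30.0
tool [ 540.  -100.8  157.6] d mm [-0.9 -0.1 -0.9] in rows [-0.03 -0.   -0.03] rotvec rows [ 2.71  0.5  -4.76] | 5.5
collar-frame pos [ 1.2 -0.1 26.6] F [-2.3  3.1 20.7] ang err deg [ 1.000e-02  1.300e-01 -3.782e+01] M [ 0.46  0.63 -0.21] grip 13.814443297099869 j [-0.5   0.31  2.    0.69  0.52 -0.31]
ex,ey,ez [0.853 0.15  0.5  ] [-0.173  0.985  0.   ] [-0.492 -0.087  0.866]
```

```bash
python3 -m pendant '[[[0,0,-0.01],[0.453,0.085,-0.795],-1],[[0,0,-0.01],[0.453,0.085,-0.795],-1],[[0,0,0],[0.453,0.085,-0.795],-1],[[0,0,0],[0.453,0.085,-0.795],-1],[[0,0,0],[0.453,0.085,-0.795],-1],[[0,0,0],[0.453,0.085,-0.795],-1],[[0,0,0],[0,0,0],-1],[[0,0,0],[0,0,0],-1],[[0,0,0],[0,0,0],-1],[[0,0,0],[0,0,0],-1]]'; python3 plan.py W 0 26.3
```

```text
time: 24.87
tool_pos: [539.9, -100.7, 157.6]
tcp_rot: [-3.138, -0.524, 0.173]
contact_force: [-15.9, 2.0, 21.8]
grip_width: 13.9
finger_force: 30.0
tool [ 539.9 -100.7  157.6] d mm [-0.9 -0.2 -0.8] in rows [-0.03 -0.01 -0.03] rotvec rows [-0.02 -0.   -0.  ] | 0.02
collar-frame pos [ 1.2  0.1 26.6] F [-2.4  4.7 26.5] ang err deg [-0.15  0.01  0.06] M [ 0.58  0.66 -0.19] grip 13.901016019405521 j [-0.5   0.31  1.99  0.68  0.52  0.35]
ex,ey,ez [0.853 0.15  0.5  ] [-0.173  0.985  0.   ] [-0.492 -0.087  0.866]
```

```bash
python3 -m pendant '[[[-0.024,-0.004,0.042],[0,0,0],-1],[[-0.024,-0.004,0.042],[0,0,0],-1],[[-0.024,-0.004,0.042],[0,0,0],-1],[[-0.024,-0.004,0.042],[0,0,0],-1],[[-0.012,-0.002,0.02],[0,0,0],-1],[[0,0,0],[0,0,0],-1],[[0,0,0],[0,0,0],-1],[[0,0,0],[0,0,0],-1],[[0,0,0],[0,0,0],-1],[[0,0,0],[0,0,0],-1]]'; python3 plan.py W 0 32.3
```

```text
time: 25.7
tool_pos: [537.2, -101.3, 162.0]
tcp_rot: [-3.138, -0.523, 0.172]
contact_force: [-1.6, 1.7, 5.2]
grip_width: 13.6
finger_force: 30.0
tool [ 537.2 -101.3  162. ] d mm [-1.1 -0.1  0. ] in rows [-0.04 -0.    0.  ] rotvec rows [-0.02 -0.01 -0.  ] | 0.03
collar-frame pos [ 1.  -0.1 31.7] F [1.5 1.9 5.1] ang err deg [-0.16 -0.05  0.08] M [ 0.34 -0.07 -0.01] grip 13.624864512918542 j [-0.51  0.29  1.99  0.67  0.53  0.36]
ex,ey,ez [0.853 0.15  0.5  ] [-0.173  0.985  0.   ] [-0.492 -0.087  0.866]
```

```bash
python3 -m pendant '[[[0,0,0],[0,0,0],-0.5],[[0,0,0],[0,0,0],0],[[0,0,0],[0,0,0],0],[[0,0,0],[0,0,0],0],[[-0.24,-0.044,0.433],[0,0,0],0],[[-0.49,-0.087,0.866],[0,0,0],0],[[-0.49,-0.087,0.866],[0,0,0],0],[[-0.49,-0.087,0.866],[0,0,0],0],[[0,0,0],[0,0,0],0],[[0,0,0],[0,0,0],0]]'; python3 -c "
from h import *
im=bot.capture('wrist');t=bot.capture('top');c=np.clip(im[60:290].astype(float)*1.7,0,255).astype(np.uint8)
c=cv2.resize(c,(780,350));d=cv2.resize(t[110:270,130:410],(430,246));o=np.zeros((596,780,3),np.uint8);o[:350]=c;o[350:,:430]=d;cv2.imwrite('pics/fin.png',o)"
```

```text
time: 26.53
tool_pos: [485.4, -111.2, 253.7]
tcp_rot: [-3.141, -0.524, 0.173]
contact_force: [-0.3, -0.4, -0.0]
grip_width: 46.0
finger_force: 0.0
```

View pics/fin.png

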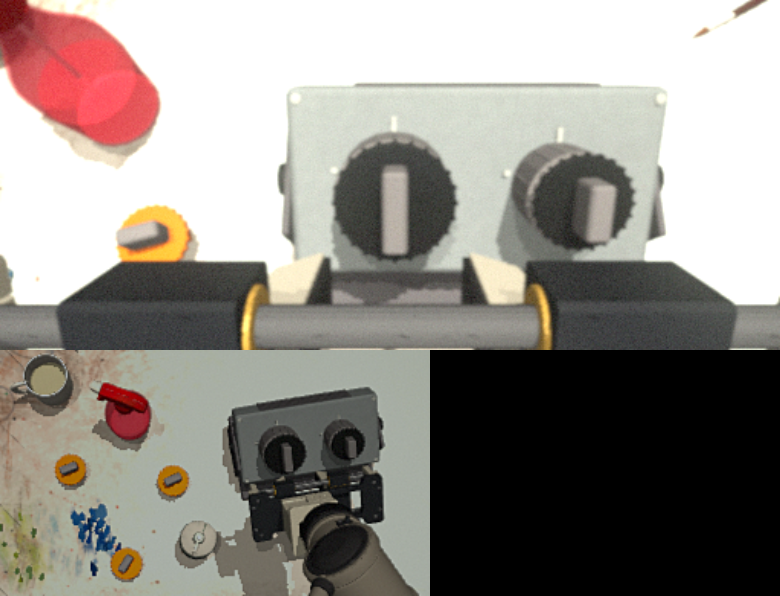

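Both cartridges are locked with their bars up the slope, the wide bar at (395,210) and the narrow bar at (596,208). The bottle, sprayer and mug are still where they were, and the gripper is clear of everything.

```bash
python3 -c "
from plant import bot
print(bot.close_job())"
```

```text
the job is handed in; nothing more can be done
None
```

Both cartridges are locked in their collars with the grip bars pointing up the slope; the bottle, sprayer and mug were left standing, and the job was handed in at about 27 s on the robot's clock.

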